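# Put the valet things back in their matching holders

### The job

Tidy the closet shelf: put the collar-stay dispenser, the glass jewelry cube and the round cufflink puck each flat and upright into the walnut tray whose recess has its outline, and turn the oval bangle to match the oblong post of the bangle stand and slide it down until it rests flat on the base. Leave the blue spring clamp and the polish tin where they lie.

Things in the scene. Friction and masses are not known exactly. Their poses are not given: they have to be found in the camera images.
- dispenser: Loose push dispenser: a clear acrylic box, 90 x 40 mm in plan and 45 mm high, white plastic collar stays lying inside and a grey push tab near one end of the top; about 0.15 kg. Rigid and closed. Origin: centre of the underside; x along the 90 mm length, z up. Turned either way round it fits the same.
- cube: Loose jewelry cube of clear glass with thin brass edges, 55 x 55 mm in plan and 50 mm high, about 0.2 kg, closed. Origin: centre of the underside; x and y square to its sides, z up.
- cufflinks: Loose small round black puck, 48 mm across and 30 mm high, with a steel cufflink pair standing in its top (7 mm higher, within 18 mm of the middle, fixed to it); about 0.11 kg. Origin: centre of the underside; z up.
- bangle: Loose rigid oval steel bangle lying flat like a ring, an open tube 28 mm high; outside 68 x 50 mm, inside 58 x 40 mm (walls 5 mm); about 0.08 kg. Origin: middle of the opening at the underside; x along its long way (68 mm), z up (the bore runs along z). Turned either way round it is the same.
- tray_long: Fixed walnut tray, 126 x 76 mm, 10 mm high, with a flat-bottomed recess 6 mm deep (recess floor 4 mm above the shelf), a 106 x 56 mm rectangle, lined with pale cork, in its middle. Origin: centre of the underside, on the shelf; z up; x along the long side of tray and recess.
- tray_square: Fixed walnut tray, 91 x 91 mm, 10 mm high, with a flat-bottomed recess 6 mm deep (recess floor 4 mm above the shelf), a 71 x 71 mm square, lined with pale cork, in its middle. Origin: centre of the underside, on the shelf; z up; x and y along the sides.
- tray_round: Fixed walnut tray, 84 x 84 mm, 10 mm high, with a flat-bottomed recess 6 mm deep (recess floor 4 mm above the shelf), a circle 64 mm across, lined with pale cork, in its middle. Origin: centre of the underside, on the shelf; z up.
- bangle_stand: Fixed walnut bangle stand: a 100 x 80 mm base plate 10 mm high, with an upright post in the middle of it that has an oblong section, 44 x 24 mm with rounded ends, and rises 34 mm above the plate (top 44 mm above the shelf, faced with pale cork). Origin: centre of the plate's underside, on the shelf; x along the 44 mm way of the post and the 100 mm side of the plate, z up. The bangle goes down over the post only when its long way lies along the post's long way.
- clamp: Loose bystander: small spring clamp of blue plastic with orange jaw pads, lying flat, about 90 x 45 mm in plan, 22 mm high. Origin: at the pivot, on the shelf; x towards the jaws (41 mm), handles to -x (46 mm).
- polish_tin: Loose bystander: flat round black shoe-polish tin, 70 mm across, 22 mm high, with a bright disc on the lid. Origin: centre of the underside, z up.
Mind the look-alikes: they are no part of the job. Leave any green or yellow look-alike of the tray_long alone.

How it is judged:
By the outcome, as a careful person would: the job done as asked, in the order asked, and still so for the second after the job is handed in, with the robot touching nothing.
It also fails if it takes over 102 s, if anything falls off the work surface, if the arm or the gripper's body presses on something with over 40 N, if the wrist force passes 120 N, or if a joint passes its speed limit or range.

### The arm

A 6-joint arm with a two-finger parallel gripper is mounted at the origin on the work surface. World frame = base frame: x ahead of the robot, y to its left, z up, the work surface at z = 0. Lengths are in m, angles in rad, forces in N, time in s.
With the tool pointing down it reaches from about 0.425 to 0.95 m from the base axis. Payload 3.5 kg.
Tool frame: the origin (TCP) lies midway between the tips of the shut fingers; the grasp point (between the pads) lies 19 mm behind it; z points along the fingers, y is the line along which they close (so a half turn about z gives the same grasp; the last joint's range is limited). The gripper opens to 85 mm and grips with 20 to 120 N. Pads are 22 mm wide; open, the fingers measure 114 mm over their backs; the gripper's body (76 mm by 85 mm) begins 54 mm behind the grasp point. The pads swing forward as they close: fully open they stand 13 mm farther back than shut.
Start: joints at [-1.478, 0.286, 1.577, -0, 1.279, -0.15], TCP at [0.162, -0.655, 0.231] pointing down, gripper open.
Joint ranges: [-2.77, 2.77], [-0.9, 2.22], [0.21, 2.48], [-1.53, 4.67], [0.24, 2.81], [-2.84, 2.84]. Speed limits (rad/s): [2.79, 2.79, 3.14, 3.14, 3.14, 3.14].

### API

Orientations are given as [roll, pitch, yaw] about the fixed x, y, z axes, in that order (R = Rz(yaw) Ry(pitch) Rx(roll)).
In Python, from cell import robot gives the robot as it stands. Calls block until the motion is done:
- robot.reach(position, orientation): joint-space move of the TCP to a pose.
- robot.move_linear(position, frame=None, feed=0.15, threshold=None): straight line of the TCP; frame=None keeps the orientation; feed is the mean speed in m/s. With threshold (N) it stops when the force on the tool has changed by that much, and returns True; else False.
- robot.movej(angles): joint-space move.
- robot.let_go() and robot.clamp(strength=None): open the fingers fully, or close them until they stop; strength is the grip in N (None keeps the last).
- robot.sleep(seconds).
- robot.ik(position, orientation): joint angles nearest the present ones, or None.
- robot.get_image(name): name is "scene" or "top" or "wrist"; returns a dict with "color" (400x640x3 uint8, blue, green, red), "fx", "fy", "cx", "cy" (pixels), "origin" and "attitude" of the camera in the world. Camera axes: x right, y down, z forward; pixel columns grow to the right and rows downward; lengths in m; the calibration is good to about 2 mm. A picture is of the moment at which its call begins. There is no depth.
A pose or a line that the arm cannot do raises robot.MotionError and nothing moves.
- robot.close_job(): hands the job in; it is judged then, once.
Readings, each from a call of its own:
- robot.read_clock(): time.
- robot.read_qpos(): joint angles.
- robot.read_qvel(): joint speeds.
- robot.read_joint_torque(): joint torques, N m.
- robot.read_tool_pos(): TCP position.
- robot.read_tcp_rot(): TCP orientation.
- robot.read_ft_force(): force on the tool from outside, world axes, zero at the start.
- robot.read_ft_torque(): the same for the moment, N m.
- robot.read_opening(): finger opening in m.
- robot.read_grip_force(): force on a finger pad.
Only numpy, scipy, OpenCV 4.12 (cv2) and the standard library are available. Lean on these libraries where they do the work, as an engineer would, in place of code of your own. Each camera call takes 0.05 s, during which the arm holds its last target. There are 200 camera calls.

## Working session

There is one attempt and no reset: what is moved stays moved. The work goes in short steps, each a Python script; the robot and the scene stay as the last script left them, time stands still between calls to the robot, and variables do not carry over. Pictures are saved under pics/ and viewed, at most 14 in all, crops included, and the job is handed in when it is done.

```bash
mkdir -p pics; ls
python3 - <<'E'
from cell import robot
import cv2
for n in("scene","top"):
    d=robot.get_image(n);cv2.imwrite(f"pics/{n}0.png",d["color"]);print(n,d["fx"],d["fy"],d["cx"],d["cy"],d["origin"],d["attitude"])
print(robot.read_clock(),robot.read_tcp_rot())
E
```

```text
pics
scene 505.7513543523964 505.7513543523964 324.6798392654517 204.34504928301405 [1.48277999 0.25373625 0.94244996] [-2.30132564  0.01037818  1.79799546]
top 470.844854100107 470.844854100107 317.22575686467513 203.43661481705257 [0.3206328  0.03555465 1.47843649] [-3.02128352e+00 -3.81529437e-04 -1.55333500e+00]
0.1 [-3.13942118e+00 -3.18436316e-04  2.42791351e-01]
```

View pics/top0.png

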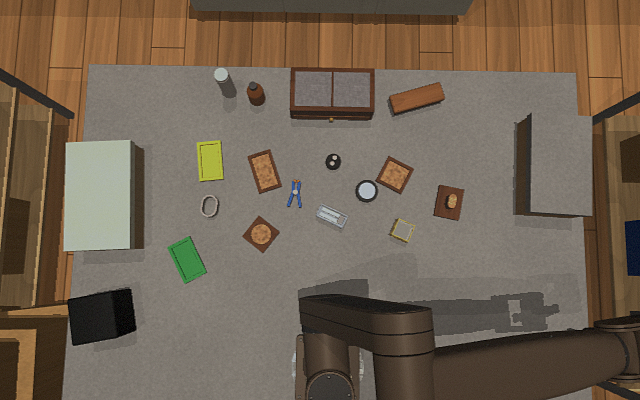

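View pics/scene0.png

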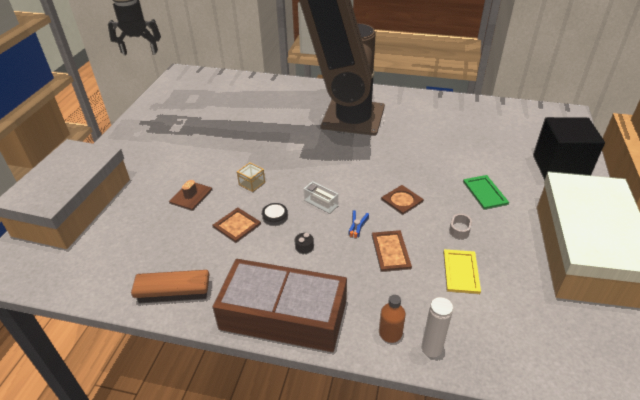

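Top view candidates are:
- Trays: walnut tray_long (264,171), not the yellow (210,161) or green (187,260) look-alikes; square (395,174); round (261,234); stand (449,202).
- Loose items: dispenser (332,216), cube (402,230), cufflinks (333,161), bangle (209,206).
- Leave alone: tin (367,190), which is a look-alike of the puck, and clamp (295,193).

Next I check these in one close crop.

```bash
cat > h.py <<'E'
from cell import robot
import cv2, numpy as np
from scipy.spatial.transform import Rotation as R
def cast(d,uv,z):
    uv=np.atleast_2d(np.asarray(uv,float))
    r=np.c_[(uv[:,0]-d["cx"])/d["fx"],(uv[:,1]-d["cy"])/d["fy"],np.ones(len(uv))]@R.from_euler("xyz",d["attitude"]).as_matrix().T
    o=np.asarray(d["origin"]); return (o+r*((z-o[2])/r[:,2])[:,None])[:,:2]
def proj(d,p):
    q=(np.atleast_2d(p)-d["origin"])@R.from_euler("xyz",d["attitude"]).as_matrix()
    return np.c_[q[:,0]/q[:,2]*d["fx"]+d["cx"],q[:,1]/q[:,2]*d["fy"]+d["cy"]]
def rect(d,mask,seed,z):
    """min-area rectangle (world, plane z) of the mask blob nearest the seed pixel: centre, sides, angle of long side"""
    cs,_=cv2.findContours(mask.astype(np.uint8),cv2.RETR_EXTERNAL,cv2.CHAIN_APPROX_NONE)
    cs=[c for c in cs if cv2.contourArea(c)>15]
    c=max(cs,key=lambda c:cv2.pointPolygonTest(c,tuple(map(float,seed)),True))
    w=cast(d,c[:,0],z)
    (x,y),(a,b),t=cv2.minAreaRect((w*1000).astype(np.float32))
    if a<b:a,b,t=b,a,t+90
    t=(t+90)%180-90
    return np.round([x,y,a,b,t],1)
E
python3 - <<'E'
from h import *
d=robot.get_image("top");im=d["color"]
hsv=cv2.cvtColor(im,cv2.COLOR_BGR2HSV)
wal=(hsv[...,1]>90)
for n,s,z in(("long",(264,171),.01),("square",(395,174),.01),("round",(261,234),.01),("stand",(441,202),.01)):print(n,rect(d,wal,s,z))
dark=hsv[...,2]<60
print("puck",rect(d,dark,(333,161),.03))
g=hsv[150:280,190:460].astype(int);print("bg",np.median(g.reshape(-1,3),0))
br=(hsv[...,1]>60);print("cube",rect(d,br,(402,230),.05))
wh=(hsv[...,2]>140);print("disp",rect(d,wh,(332,216),.045)); 
for s,z in(((209,206),.02),((332,216),.04),((402,230),.05),((295,193),.01),((367,190),.022)):print(s,cast(d,s,z))
cr=im[135:265,185:475];cv2.imwrite("pics/crop.png",cv2.resize(cr,None,fx=2.75,fy=2.75,interpolation=cv2.INTER_CUBIC))
E
```

```text
long [599.5 208.5 127.3  75.5  19.4]
square [ 595.1 -204.2   91.    90.2  -26.2]
round [399.8 213.7  83.5  83.5  52.8]
stand [ 509.9 -374.2   99.    80.   -10.9]
puck [628.9  -9.   47.9  43.9   0.9]
bg [ 17.  30. 130.]
cube [ 416.7 -220.1   62.9   62.    65.9]
disp [455.5  -4.6  90.6  33.4  65.9]
(209, 206) [[0.48297451 0.37530157]]
(332, 216) [[ 0.45649456 -0.00794707]]
(402, 230) [[ 0.41660436 -0.22067493]]
(295, 193) [[0.53002136 0.10866865]]
(367, 190) [[ 0.54172452 -0.11679188]]
```

View pics/crop.png

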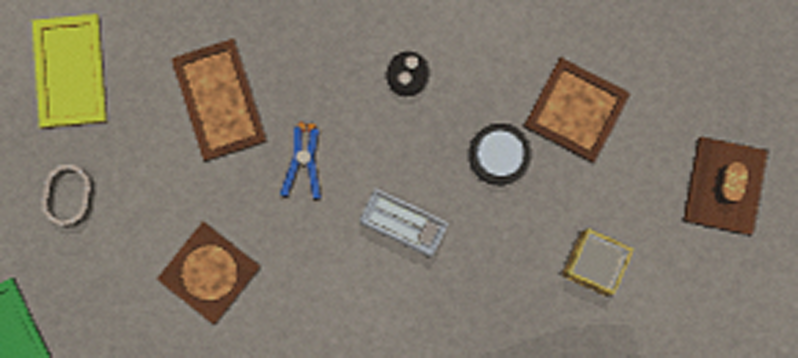

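The close crop confirms the choice. The walnut, cork-lined trays, the steel oval, the clear dispenser, the brass-edged cube and the puck with two steel beads are the targets. The white-lidded disc is the tin. Now I go above the dispenser.

```bash
cat >> h.py <<'E'
def down(x,y,z,deg):
    """joint move to tool-down pose, fingers closing across the direction deg; picks the half turn nearer the present joints"""
    q0=np.array(robot.read_qpos());best=None
    for k in(-180,0,180):
        o=[np.pi,0,np.deg2rad(deg+k)];q=robot.ik([x,y,z],o)
        if q is None: continue
        c=np.abs(np.array(q)-q0).max()
        if best is None or c<best[0]-.01:best=(c,o)
    robot.reach([x,y,z],best[1])
def wrist(name=None):
    d=robot.get_image("wrist")
    if name:cv2.imwrite(f"pics/{name}.png",d["color"])
    return d
E
python3 - <<'E'
from h import *
down(.4555,-.006,.2,65.9)
d=wrist("disp1");print(robot.read_clock(),robot.read_tool_pos(),d["origin"],d["attitude"],d["fx"])
# expected top corners
c,s=np.cos(np.deg2rad(65.9)),np.sin(np.deg2rad(65.9))
P=[[.4555+a*45e-3*c-b*20e-3*s,-.006+a*45e-3*s+b*20e-3*c,.045] for a,b in((1,1),(1,-1),(-1,-1),(-1,1))]
im=d["color"].copy()
for u in proj(d,P):cv2.circle(im,tuple(int(v) for v in u),4,(0,0,255),1)
cv2.imwrite("pics/disp1m.png",im);print(proj(d,P))
E
```

```text
2.725 [ 0.45577519 -0.00664656  0.20011218] [0.4851504  0.06181483 0.34388452] [ 2.84314779e+00  3.37720164e-04 -4.21073309e-01] 338.2596025874984
[[303.13020086 130.28114103]
 [349.12033414 130.26169632]
 [347.19505241 226.71427759]
 [305.00027948 226.72664585]]
```

View pics/disp1m.png

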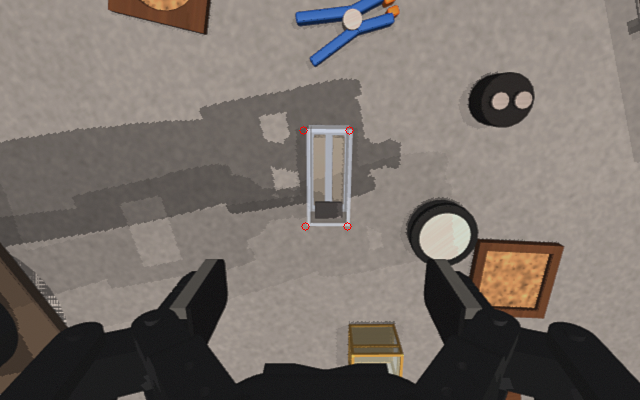

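The wrist view shows the dispenser's top rim at (308–352, 127–227). My prediction was off by about 3 px, so I correct that and pick.

```bash
cat >> h.py <<'E'
def pick(x,y,deg,z,force=35):
    down(x,y,z+.09,deg); robot.move_linear([x,y,z],feed=.15)
    robot.clamp(force); print("grip",robot.read_opening(),robot.read_grip_force(),robot.read_tool_pos())
    robot.move_linear([x,y,z+.11],feed=.2); print("held",robot.read_opening(),robot.read_clock())
def place(x,y,deg,z,hover=.07):
    """z = TCP height at which the thing should touch the floor"""
    down(x,y,z+hover,deg); robot.move_linear([x,y,z+.008],feed=.15)
    hit=robot.move_linear([x,y,z-.002],feed=.03,threshold=4)
    print("hit",hit,robot.read_tool_pos()); robot.let_go()
    p=robot.read_tool_pos(); robot.move_linear([p[0],p[1],p[2]+.11],feed=.2); print(robot.read_clock())
E
python3 - <<'E'
from h import *
d=robot.get_image("wrist")
x,y=cast(d,(329.5,177.5),.045)[0];print(x,y)
pick(x,y,65.9,.014)
down(.5995,.2085,.12,19.4)
d=wrist("long1");print(robot.read_clock())
E
```

```text
0.4594361210331561 -0.004632590259626437
grip 0.03953567130490017 37.742207050323486 [ 0.46020869 -0.00479297  0.01484995]
held 0.03997130863468783 5.1833
6.35
```

View pics/long1.png

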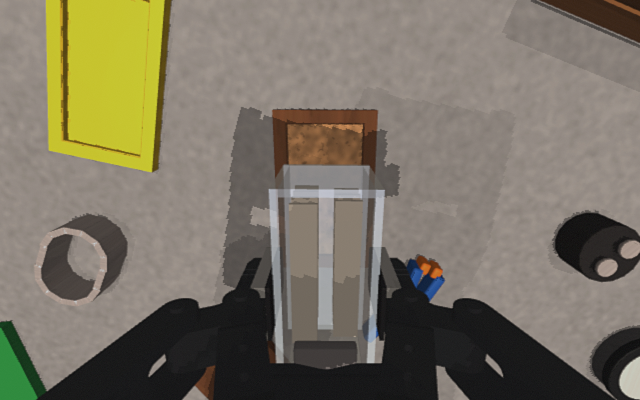

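The held dispenser (x 270–382) lines up with the tray, whose far edge is at (273–378, 110). I place it and carry on to the cube.

Run:
```python
from h import *
d=robot.get_image("wrist")
a=np.deg2rad(19.4);print(cast(d,[(274,110),(377.5,110)],.01), np.array([.5995,.2085])+.063*np.array([np.cos(a),np.sin(a)]))
place(.5995,.2085,19.4,.0190)
d=wrist("long2")
down(.41,-.215,.2,65.9-90)
d=wrist("cube1");print(robot.read_clock())
cv2.imwrite("pics/c2.png",np.hstack([cv2.resize(cv2.imread("pics/long2.png"),(400,250)),cv2.resize(d["color"],(400,250))]))
```

```text
[[0.64603105 0.26401297]
 [0.67088589 0.19351819]] [0.65892303 0.22942615]
hit True [0.60072516 0.20881199 0.01882496]
8.7917
10.6083
```

View pics/c2.png

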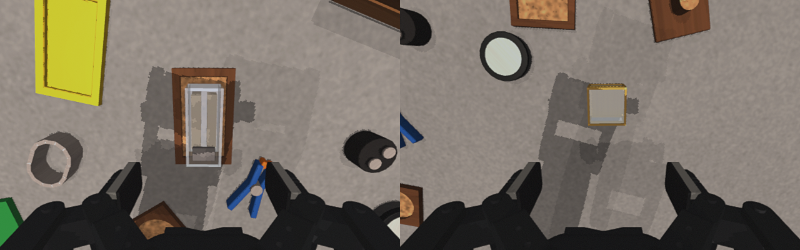

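View pics/cube1.png

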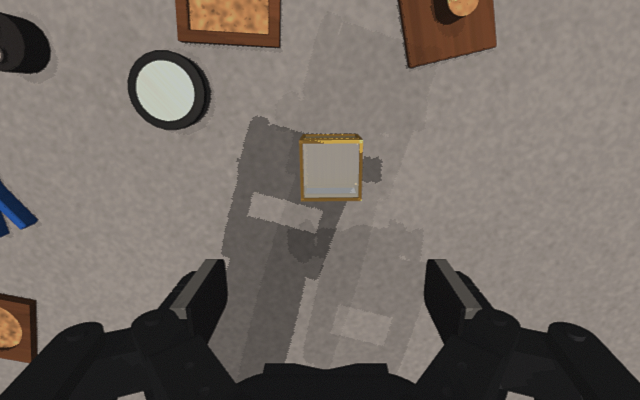

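The dispenser is in the recess. The cube's top face is at (300–362, 141–201), square to the tool, and the strip above it is its side face. Now I pick it.

Run:
```python
from h import *
d=robot.get_image("wrist")
q=cast(d,[(300,141),(362,141),(362,201),(300,201)],.05);print(q,np.linalg.norm(q-np.roll(q,1,0),axis=1))
x,y=q.mean(0);print(x,y)
pick(x,y,65.9-90,.016)
down(.5951,-.2042,.125,-26.2)
d=wrist("sq1");print(robot.read_clock())
```

```text
[[ 0.45198347 -0.20970162]
 [ 0.43025065 -0.25854296]
 [ 0.38001479 -0.2380875 ]
 [ 0.40293782 -0.18657217]] [0.05422589 0.05345832 0.05424083 0.05638523]
0.4162966811868125 -0.2232260640208073
grip 0.05448805378362866 38.64578604698181 [ 0.41723806 -0.22385887  0.01734157]
held 0.05439974583218661 12.9667
13.7667
```

View pics/sq1.png

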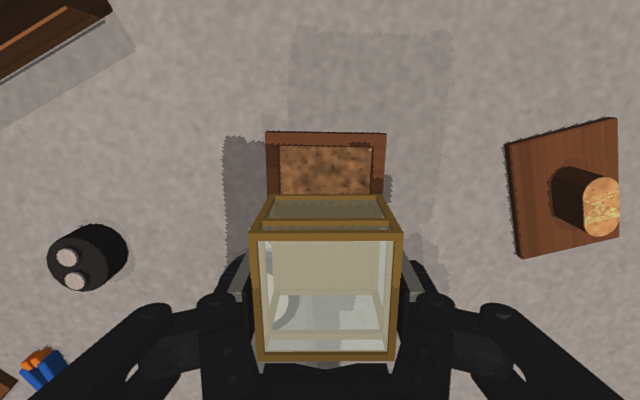

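The cube is square with the tray (tray 266–386, recess centred at about 326). I place it, then look at the puck.

Run:
```python
from h import *
place(.5951,-.2042,-26.2,.0214)
down(.625,-.009,.2,0)
d=wrist("puck1");print(robot.read_clock())
hsv=cv2.cvtColor(d["color"],cv2.COLOR_BGR2HSV);m=hsv[...,2]<60
u=proj(d,[.629,-.009,.03])[0];print(u,rect(d,m,u,.03))
```

```text
hit True [ 0.5964139  -0.20487787  0.02140461]
16.0667
16.9667
[324.51839271 171.41308442] [632.6  -8.1  49.6  46.1  -0. ]
```

View pics/puck1.png

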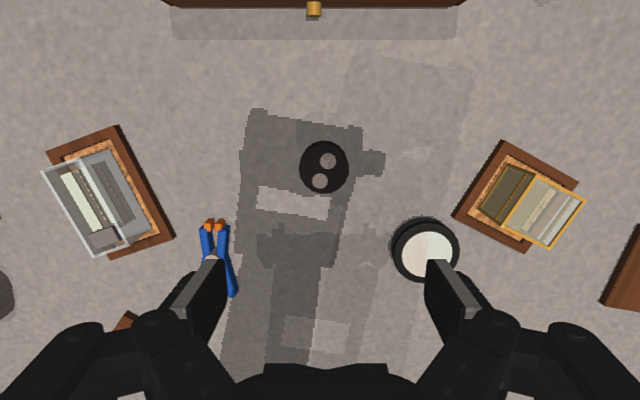

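Both placed boxes sit inside their recesses. The puck is at (324,167) and clear of the clamp and tin, so I pick it and go above the round tray.

Run:
```python
from h import *
pick(.631,-.0085,0,.004,30)
down(.3998,.2137,.105,28)
d=wrist("rd1");print(robot.read_clock())
```

```text
grip 0.04734889322564463 31.401582956314087 [ 0.63194267 -0.00859849  0.00538351]
held 0.047092560714667754 19.3583
20.625
```

View pics/rd1.png

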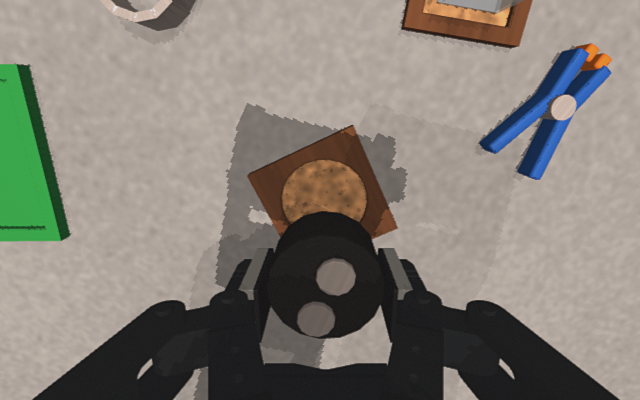

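The puck is centred over the round recess at about (325,200). I place it, then look at the bangle.

Run:
```python
from h import *
place(.3998,.2137,28,.0095)
down(.478,.372,.2,0)
d=wrist("b1");print(robot.read_clock())
```

```text
hit True [0.40095711 0.21403236 0.00931979]
22.9667
23.8167
```

View pics/b1.png

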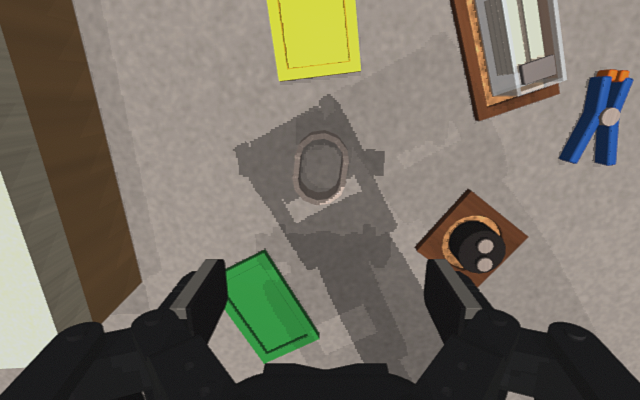

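The bangle is at (320,167), partly in shadow. I take an enlarged crop, rectified onto its top plane, for the angle.

Run:
```python
from h import *
d=robot.get_image("wrist");im=d["color"]
# rectified: 5 px/mm, centre (.483,.375): right = -y, up = +x at z=.028
c=np.array([.483,.375]);s=np.array([[-.055,-.055],[.055,-.055],[.055,.055],[-.055,.055]])
w=[[c[0]-b,c[1]-a,.028] for a,b in s]
M=cv2.getPerspectiveTransform(proj(d,w).astype(np.float32),np.float32([[0,0],[550,0],[550,550],[0,550]]))
o=cv2.warpPerspective(im,M,(550,550),flags=cv2.INTER_CUBIC)
o=cv2.convertScaleAbs(o,alpha=1.7)
cv2.imwrite("pics/b2.png",o)
```

```text
(no output)
```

View pics/b2.png

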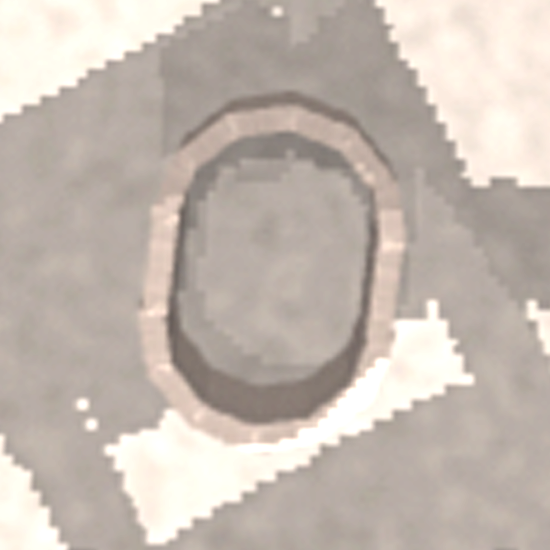

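The ring's long axis leans about 7° toward −y and its centre is within 1 mm of the estimate. I pick it and go above the stand.

Run:
```python
from h import *
pick(.4832,.3756,-7,.003,30)
down(.5099,-.3742,.13,-10.9)
d=wrist("st1");print(robot.read_clock(),robot.read_opening())
```

```text
grip 0.0505485651121545 31.13827032968402 [0.4840157  0.37602329 0.00455382]
held 0.05054676849332835 26.25
28.95 0.050127733979182
```

View pics/st1.png

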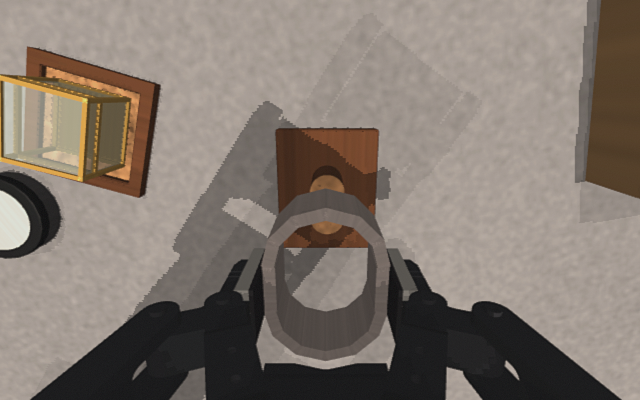

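The stand plate spans (274–380, 129–248), its post top is near (327,205), and the bangle is aligned at x≈325. I check the numbers, then lower with a force guard.

Run:
```python
from h import *
d=robot.get_image("wrist")
q=cast(d,[(276,129),(378,129),(380,248),(274,248)],.01);c=q.mean(0);print(c,cast(d,(327,205),.044),q)
t=robot.read_tool_pos();print(t)
if np.hypot(*(c-[.5099,-.3742]))<.006:
    x,y=(c+[.5099,-.3742])/2
    robot.move_linear([x,y,.06],feed=.12)
    hit=robot.move_linear([x,y,.013],feed=.04,threshold=5);print(hit,robot.read_tool_pos(),robot.read_ft_force(),robot.read_clock())
```

```text
[ 0.50912162 -0.37478291] [[ 0.50890784 -0.37457612]] [[ 0.56550493 -0.3456518 ]
 [ 0.55086951 -0.42246036]
 [ 0.45159006 -0.40994513]
 [ 0.46852198 -0.32107437]]
[ 0.51038423 -0.37344969  0.12999357]
True [ 0.50914164 -0.37420022  0.01458921] [-0.31708501  0.07488659  3.30984111] 30.7833
```

The bangle reached the base at exactly the expected height. I release, retreat and look at everything from above.

Run:
```python
from h import *
robot.let_go();p=robot.read_tool_pos();robot.move_linear([p[0],p[1],p[2]+.15],feed=.2)
w=wrist()["color"]
robot.reach([.16,-.6,.3],[np.pi,0,.24])
d=robot.get_image("top");s=robot.get_image("scene")["color"];print(robot.read_clock())
a=cv2.resize(d["color"][135:265,185:475],(800,358),interpolation=cv2.INTER_CUBIC)
b=np.hstack([cv2.resize(w,(360,225)),cv2.resize(s[140:290,150:490],(440,225))])
cv2.imwrite("pics/fin.png",np.vstack([a,b]))
```

```text
33.8917
```

View pics/fin.png

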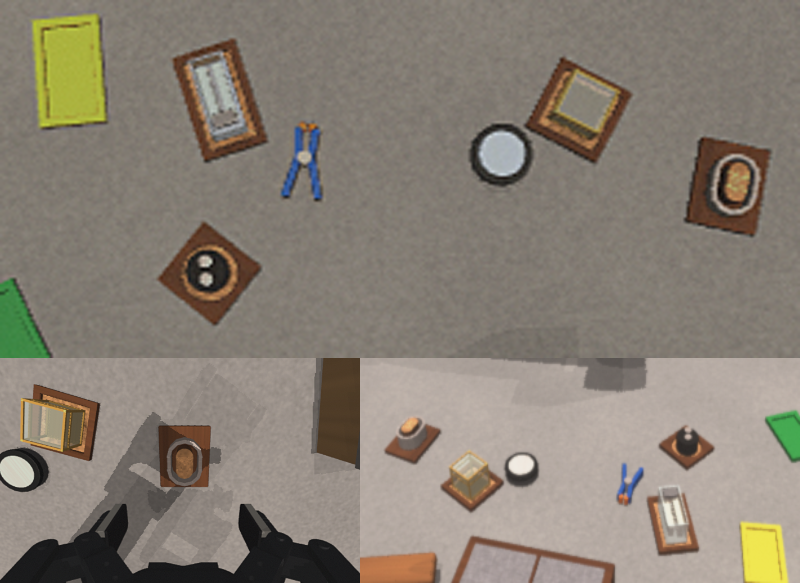

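All four items are seated, and the clamp (305,160) and tin (502,153) have not moved.

```bash
python3 -c "
from cell import robot
print(robot.close_job())"
```

```text
the job is handed in; nothing more can be done
None
```

The job is handed in at about 34 s of the 102 s allowed: dispenser, cube and cufflink puck are each in their matching walnut tray, the bangle is down flat on its stand, and the clamp and polish tin were left untouched.

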